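Close a pendant mould over its shell disc and hold it pressed

ROBOT

A 6-joint arm with a two-finger parallel gripper is mounted at the origin on the work surface. World frame = base frame: x ahead of the robot, y to its left, z up, the work surface at z = 0. Lengths are in m, angles in degrees, forces in N, time in s.
With the tool pointing down it reaches from about 0.325 to 0.875 m from the base axis. Payload 4.4 kg.
Tool frame: the origin (TCP) lies at the very end of the fingers, on their centre line; the grasp point (between the pads) lies 19 mm behind it; z points along the fingers, x is the direction in which the jaws open and shut, and the axes are right-handed (so a half turn about z gives the same grasp; the last joint's range is limited). The gripper opens to 85 mm and grips with 20 to 120 N. Pads are 22 mm wide; open, the fingers measure 114 mm over their backs; the gripper's body (76 mm by 85 mm) begins 54 mm behind the grasp point. The pads swing forward as they close: fully open they stand 13 mm farther back than shut.
Start: joints at [-74.857, 11.837, 88.321, -0, 79.842, -8.623], TCP at [0.232, -0.526, 0.231] pointing down, gripper open.
Joint ranges: [-156.59, 156.59], [-49.26, 127.26], [12.9, 141.05], [-63.56, 243.56], [4.71, 150.69], [-161.64, 161.64]. Speed limits (degrees/s): [159.86, 159.86, 180, 180, 180, 180].

INTERFACE

Orientations are given as [roll, pitch, yaw] about the fixed x, y, z axes, in that order (R = Rz(yaw) Ry(pitch) Rx(roll)).
In Python, from cell import readout, eyes, bot gives the robot as it stands.
- The arm moves only by the tool servo_tool, never from a script. Its argument "targets" is a list of rows, each an object of numbers: "fingers": the closure, from 0 (fully open) to 1 (shut); "dx", "dy", "dz": the shift along the tool's x, y, z each as a share of 30 cm, from -1 to 1; "roll": the turn about the tool's z as a share of 1.5 rad, from -1 to 1. A call has 1 to 12 rows; each row is the pose to reach, as a shift and turn from the pose commanded when the call began, along the tool's axes at that moment; what a row does not reach only later rows make up. A row lasts 1/8 s, in which the tool goes at most 62.5 mm and 10.7 degrees, less where a joint would pass 70% of its speed; a pose out of reach is approached as far as the arm can. A call with a number of a shift or a turn outside -1 to 1 is refused whole. A call with a gripper value outside its range is refused whole. The fingers move at their own pace and stop on an object; the grip force is fixed at half the most. Time passes only in rows, so rows that repeat a pose let the fingers close. It gives the time, the measured TCP pose, the force and the opening at its end, in the units of the state.
- readout.observe(): the state, without advancing time (a new reading comes with each control period).
- eyes.snapshot(name): name is "side" or "top"; returns the picture (420x560x3 uint8, red, green, blue); there is no depth.
- eyes.camera_info(name): a dict with "mtx" (3x3 intrinsics, pixels), "k1" (the pictures are not rectified: a ray, as slopes to the right and down, at radius r is drawn at 1 + k1 r^2 times it, then the intrinsics apply), "xyz" and "attitude" of the camera in the world. Camera axes: x right, y down, z forward; pixel columns grow to the right and rows downward; lengths in m; the calibration is good to about 2 mm. A picture is of the moment at which its call begins. camera_info takes no time and is no camera call.
- bot.job_done(): hands the job in, once; it reports no verdict.
The state is a dict: "clock": time; "joint_positions": joint angles; "qd": joint speeds; "tau": joint torques, N m; "tcp_pos": TCP position; "ee_rot": TCP orientation; "wrist_force": force on the tool from outside, world axes, zero at the start; "torque": the same for the moment, N m; "width": finger opening in m.
Only numpy, scipy, OpenCV 4.12 (cv2) and the standard library are available. Lean on these libraries where they do the work, as an engineer would, in place of code of your own. Each camera call takes 0.05 s, during which the arm holds its last target.

TASK

Lay the pale shell disc in the round pocket of the aluminium mould half that is screwed to the table and let go of it, then fit the blue upper half onto the two brass dowels, large hole over large dowel (yellow dots on the same side), until it sits flush. Finish while still gripping the upper half by its wooden handle and pressing it down on the lower half with at least 10 N: do not let go. Leave the dark wooden disc and the other things on the table where they are.

Things in the scene. Friction and masses are not known exactly. Their poses are not given: they have to be found in the camera images.
- mould: Lower mould half, fixed to the table: aluminium block 70 mm along x, 120 mm along y, 24 mm high, turned up to 0.4 rad; origin at the centre of its underside on the table, z up. Its top (parting face) has a round pocket in the middle and two upright brass dowels on the y axis, 44 mm either side of the centre: large at +y (yellow dot beside it, towards +x), small at -y.
- mould_pocket (a point): Centre of the pocket's floor, 17 mm above the mould's origin; axes as the mould. The pocket is round, 39 mm across and 7 mm deep.
- mould_face (a point): Centre of the parting face, 24 mm above the mould's origin; axes as the mould.
- mould_big_dowel (a point): Foot of the large dowel on the parting face (mould frame 0, +44, 24 mm). The large dowel is 14 mm in diameter, the small one 10 mm; both stand 18 mm above the face (tips 42 mm above the table), and the top 7 mm taper by 3 mm in radius.
- cover: Upper mould half, loose, 0.15 to 0.3 kg, lying right way up on the table within 1 rad of yaw 0: blue plate 70 mm along x, 120 mm along y, 16 mm thick; origin at the centre of its underside, z up. A wooden handle block stands centred on top: 22 mm along x (grip across this), 50 mm along y, 30 mm high, its top 46 mm above the origin. Closed, it lies on mould_face, axes alike.
- cover_big_hole (a point): Centre of the large dowel hole at the underside (cover frame 0, +44, 0 mm), yellow dot beside it. Both holes go right through: 16 mm wide at y = +44 mm, 12 mm wide at y = -44 mm. Between them the underside has a round cavity, 42 mm across and 11 mm deep, for the top of the disc.
- shell: Pale shell disc, 34 mm across, 16 mm thick, 28 to 46 g, with a small tan spot on top; origin at the centre of its underside, z up. In the pocket its origin lies on mould_pocket and it stands 9 mm above the parting face.
- nut: Dark wooden disc of the same size (34 mm across, 16 mm thick), origin as the shell disc; not to be used, leave it.
- tape: Roll of tape lying flat, 100 mm across, 24 mm high; origin at its underside; leave it.
- dish: Small orange dish, 72 mm across, 18 mm high; origin at its underside; leave it.
- jar_yellow: Glass jar with yellow cap, 56 mm across, 85 mm high; origin at its underside; leave it.
- jar_blue: Glass jar with blue cap, 60 mm across, 62 mm high; origin at its underside; leave it.
- tub: White plastic cup, 80 mm across, 60 mm high; origin at its underside; leave it.
- driver: Green-handled screwdriver lying flat, 170 mm long; leave it.
Mind the look-alikes: they are no part of the job. Of the things that look like the shell, take the one that is farthest to the robot's right at the start.

How it is judged (in metres and radians):
On the way, in this order (a step that is already met when the one before it is completed fails the run):
1. the shell disc lies flat in the pocket, let go, the mould still open (horizontal distance between shell and mould_pocket below 0.005 m and z of shell in the frame of mould_pocket between -0.002 and 0.0025 m and angle between shell's own z axis and vertical below 0.12 rad and contact force between shell and the fingers below 0.1 N and distance between cover and mould_face above 0.03 m), for 0.2 s.
2. the upper half sits flush on the dowels, the right way round (horizontal distance between cover and mould_face below 0.004 m and horizontal distance between cover_big_hole and mould_big_dowel below 0.004 m and z of cover in the frame of mould_face between -0.002 and 0.002 m and angle between cover's own z axis and vertical below 0.035 rad and horizontal distance between shell and mould_pocket below 0.005 m and z of shell in the frame of mould_pocket between -0.002 and 0.0025 m and angle between shell's own z axis and vertical below 0.12 rad), for 0.2 s.
At the end, for the whole second after the job is handed in: Disc flat in the pocket (5 mm of centre, 2.5 mm of floor); upper half centred and its large hole on the large dowel within 4 mm, flush within 2 mm, level within 0.035 rad; still gripped, at rest and pressing on the lower half with over 9 N through the last second (all of step 2 and contact force between cover and mould above 9 N and contact force between the fingers and cover above 3 N and linear speed of cover below 0.01 m/s); the arm keeps its last pose, push and grip.
It fails at once if the dark wooden disc moved more than 20 mm (distance of nut from where it was at the start of the episode above 0.02 m).
It fails at once if a bystander (tape, dish, jar, cup or screwdriver) moved more than 20 mm (distance of any of tape, dish, jar_yellow, jar_blue, tub, driver from where it was at the start of the episode above 0.02 m).
It also fails if it takes over 64 s, if anything falls off the work surface, if the arm or the gripper's body presses on something with over 40 N, if the wrist force passes 120 N, or if a joint passes its speed limit or range.

## Working session

There is one attempt and no reset: what is moved stays moved. The work goes in short steps, Python scripts to look and compute and a tool call to move; the robot and the scene stay as the last step left them, time stands still between calls to the robot, and variables do not carry over. Pictures are saved under pics/ and viewed, and the job is handed in when it is done.

Besides the shell and the picture viewer there is one more tool, called after "Call:" as name(argument=value, ...) on one line, values as JSON. servo_tool: Moves the arm, as the interface text tells. Shift numbers are shares of 30 cm and turn numbers shares of 1.5 rad, none past 1 either way. Its arguments: {"type":"object","properties":{"targets":{"type":"array","items":{"type":"object","properties":{"fingers":{"type":"number"},"dx":{"type":"number","minimum":-1,"maximum":1},"dy":{"type":"number","minimum":-1,"maximum":1},"dz":{"type":"number","minimum":-1,"maximum":1},"roll":{"type":"number","minimum":-1,"maximum":1}}}}},"required":["targets"]}

```bash
ls; mkdir -p pics; python3 - <<'E'
from cell import readout, eyes, bot
import cv2
for n in("top","side"):
    im=eyes.snapshot(n); cv2.imwrite(f"pics/{n}0.png",im[:,:,::-1]); print(n,eyes.camera_info(n))
print(readout.observe())
E
```

```text
pics
top {'mtx': array([[516.12874904,   0.        , 278.04270507],
       [  0.        , 516.12874904, 209.01717802],
       [  0.        ,   0.        ,   1.        ]]), 'k1': -0.0630064311888055, 'xyz': array([0.28699991, 0.0215942 , 1.36497208]), 'attitude': array([-168.67203837,   -0.28410976,  -91.54401002])}
side {'mtx': array([[468.30954017,   0.        , 275.7651695 ],
       [  0.        , 468.30954017, 213.43141388],
       [  0.        ,   0.        ,   1.        ]]), 'k1': 0.020517925728540776, 'xyz': array([0.34650503, 0.85553944, 0.91602146]), 'attitude': array([-134.49646375,    0.9098587 , -165.38874104])}
{'clock': 0.1, 'joint_positions': array([-7.48566500e+01,  1.18825119e+01,  8.83989294e+01, -1.40690376e-04,
        7.98420645e+01, -8.62178118e+00]), 'qd': array([-0.03671548, -0.05898267, -0.13305184,  0.06849427,  0.01734124,
        0.0349675 ]), 'tau': array([-3.96227024e-04, -3.84089720e+01, -2.92547572e+01, -1.71937404e-04,
        4.88602614e-03, -3.47366040e-06]), 'tcp_pos': array([ 0.23153215, -0.52555386,  0.23019155]), 'ee_rot': array([-1.79981622e+02,  1.22130918e-01, -6.62348243e+01]), 'wrist_force': array([ 0.22443982,  0.00425319, -0.09422886]), 'torque': array([ 0.02079788, -0.03141248, -0.00091055]), 'width': 0.08546947939577418}
```

View pics/top0.png

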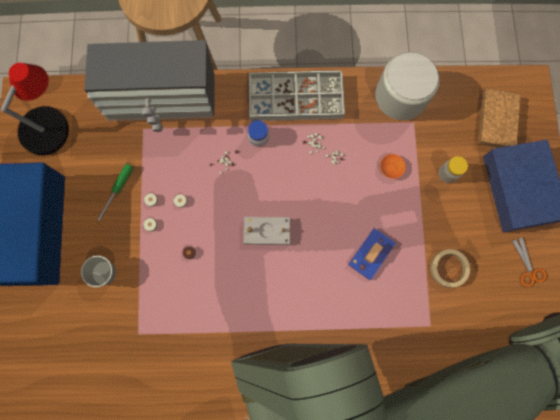

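View pics/side0.png

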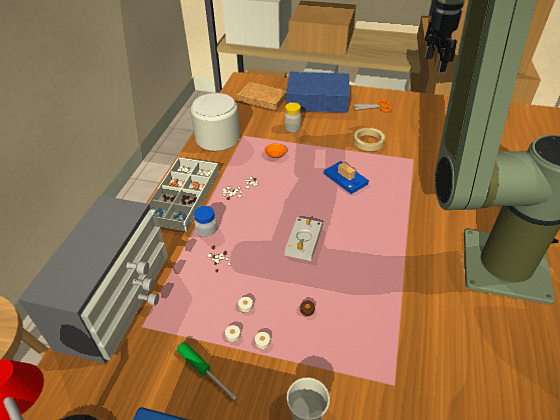

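Top view: three pale discs at about (150,200), (180,201) and (150,225). The one farthest to the robot's right (image right) is (180,201). The dark disc is at (189,253), the mould at (267,230) and the blue cover at (373,254). I'll zoom in and measure.

```bash
cat > h.py <<'E'
import numpy as np, cv2
from scipy.spatial.transform import Rotation as R
from cell import readout, eyes, bot
def cam(n):
    c=eyes.camera_info(n); return c['mtx'],c['k1'],np.array(c['xyz']),R.from_euler('xyz',c['attitude'],degrees=True).as_matrix()
def ray(n,uv):
    K,k,C,M=cam(n)
    p=cv2.undistortPoints(np.array(uv,float).reshape(-1,1,2),K,np.array([k,0,0,0,0.])).reshape(-1,2)
    d=np.c_[p,np.ones(len(p))]@M.T
    return C,d
def onz(n,uv,z):
    C,d=ray(n,uv); return C+d*((z-C[2])/d[:,2])[:,None]
def proj(n,P):
    K,k,C,M=cam(n); q=(np.atleast_2d(P)-C)@M
    return cv2.projectPoints(q.reshape(-1,1,3),np.zeros(3),np.zeros(3),K,np.array([k,0,0,0,0.]))[0].reshape(-1,2)
def tri(u1,u2,a="top",b="side"):
    C1,d1=ray(a,u1);C2,d2=ray(b,u2);out=[]
    for x,y in zip(d1,d2):
        A=np.c_[x,-y];s=np.linalg.lstsq(A,C2-C1,rcond=None)[0]
        out.append(np.r_[(C1+x*s[0]+C2+y*s[1])/2,np.linalg.norm(C1+x*s[0]-C2-y*s[1])])
    return np.array(out)
def crop(im,x0,y0,w,h,s,fn):
    cv2.imwrite(fn,cv2.resize(im[y0:y0+h,x0:x0+w,::-1],None,fx=s,fy=s,interpolation=cv2.INTER_CUBIC))
E
python3 - <<'E'
import cv2,numpy as np
from h import crop
t=cv2.imread('pics/top0.png')[:,:,::-1]; s=cv2.imread('pics/side0.png')[:,:,::-1]
def stack(im,bs,fn,sc):
    cv2.imwrite(fn,np.hstack([cv2.resize(im[y:y+h,x:x+w,::-1],None,fx=sc,fy=sc,interpolation=cv2.INTER_CUBIC) for x,y,w,h in bs]))
stack(t,[(135,185,65,80),(238,205,65,80),(342,215,65,80)],'pics/tz.png',4)
stack(s,[(215,285,110,70),(270,205,60,70),(315,150,60,70)],'pics/sz.png',3.4)
E
```

```text
(no output)
```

View pics/tz.png

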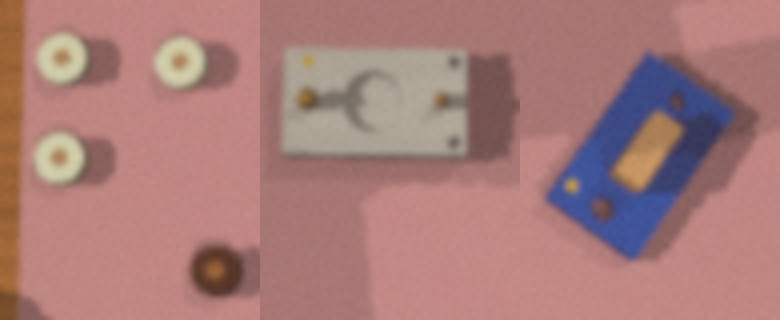

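View pics/sz.png

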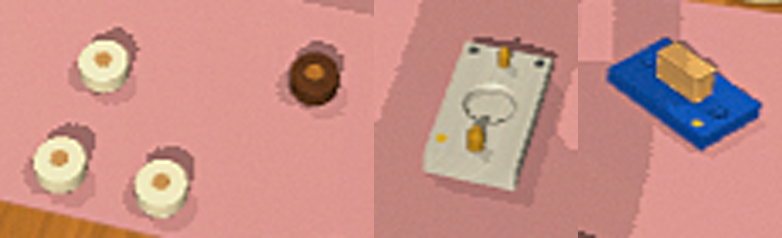

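Top zoom: the mould's large dowel is on the image left (+y) with its yellow dot towards +x, so its yaw is small. The cover's dot and large hole are at lower left, so its yaw is about +55°. Next I'll measure with masks.

```bash
cat > meas.py <<'E'
from h import *
def blobs(im,lo,hi,amin=15):
    hsv=cv2.cvtColor(np.ascontiguousarray(im),cv2.COLOR_RGB2HSV)
    m=cv2.inRange(hsv,lo,hi)
    n,l,st,c=cv2.connectedComponentsWithStats(m)
    return [(c[i],st[i],l==i) for i in range(1,n) if st[i][4]>=amin]
E
python3 - <<'E'
from meas import *
T=cv2.imread('pics/top0.png')[:,:,::-1]; S=cv2.imread('pics/side0.png')[:,:,::-1]
hs=lambda im:cv2.cvtColor(np.ascontiguousarray(im),cv2.COLOR_RGB2HSV)
for nm,im,pts in(("top",T,[(180,208),(267,240),(245,212),(252,220),(345,230),(380,245),(371,240),(385,262),(250,238),(180,193),(180,201)]),("side",S,[(245,300),(245,310),(300,240),(309,222),(345,175),(347,167),(290,245)])):
    print(nm,[(p,hs(im)[p[1],p[0]].tolist()) for p in pts])
for nm,im in(("top",T),("side",S)):
    print(nm)
    for k,lo,hi in(("pale",(18,20,150),(45,120,255)),("blue",(105,150,60),(125,255,255)),("tan",(8,90,110),(25,200,255))):
        for c,st,_ in blobs(im,lo,hi):
            if 130<c[0]<430 and 130<c[1]<360: print(k,c.round(2),st[:5])
E
```

```text
top [((180, 208), [3, 83, 170]), ((267, 240), [16, 34, 172]), ((245, 212), [2, 80, 165]), ((252, 220), [19, 50, 175]), ((345, 230), [1, 77, 165]), ((380, 245), [8, 85, 132]), ((371, 240), [114, 139, 132]), ((385, 262), [2, 76, 137]), ((250, 238), [19, 31, 173]), ((180, 193), [3, 76, 175]), ((180, 201), [17, 99, 181])]
side [((245, 300), [17, 128, 217]), ((245, 310), [22, 71, 220]), ((300, 240), [28, 25, 122]), ((309, 222), [20, 201, 133]), ((345, 175), [17, 158, 186]), ((347, 167), [16, 157, 202]), ((290, 245), [22, 255, 220])]
top
pale [314.34 143.79] [310 139  10   8  29]
pale [333.75 159.19] [332 156   4   7  16]
pale [226.59 160.88] [225 158   5   7  17]
pale [150.34 199.38] [145 194  12  12 103]
pale [179.71 200.4 ] [174 195  12  12 101]
pale [149.6 224.3] [144 219  12  12 105]
pale [252.15 222.27] [245 218  16  11  78]
pale [266.54 220.54] [260 218  12   7  28]
pale [269.6  233.09] [245 218  44  25 437]
blue [359.23 256.17] [356 251   7  12  30]
blue [371.96 266.04] [368 264   9   5  23]
tan [275.16 263.28] [    0    65   560   355 69833]
tan [391.39 165.45] [379 154  27  25 34
[... 767 characters left out ...]
8 297  15  15 159]
pale [232.13 333.09] [225 325  15  17 180]
pale [261.85 340.08] [255 332  15  17 186]
blue [345.65 178.88] [324 161  45  33 543]
blue [203.75 214.31] [194 206  20  18 288]
tan [373.41 292.84] [  104    67   456   353 40778]
tan [205.84 154.82] [176 132  59  51 574]
tan [346.1  170.63] [338 162  18  18 201]
tan [157.76 185.61] [146 168  25  36  49]
tan [208.98 193.41] [202 183  16  23  61]
tan [190.69 227.31] [188 224   6   7  16]
tan [173.14 243.72] [160 229  30  34 446]
tan [162.53 276.75] [154 267  18  22  85]
tan [244.76 301.95] [242 300   6   5  21]
tan [307.06 306.  ] [304 304   7   5  18]
tan [231.91 331.09] [230 329   5   5  22]
tan [262. 338.] [260 336   5   5  21]
```

```bash
cat >> meas.py <<'E'
def soft(im,box,fn,thr,up=8):
    """upsampled crop, scalar feature fn(rgb float)->array, mask>thr; returns largest-blob contour pts in image px"""
    x,y,w,h=box
    c=cv2.resize(im[y:y+h,x:x+w].astype(np.float32),None,fx=up,fy=up,interpolation=cv2.INTER_CUBIC)
    f=fn(c); m=(f>thr).astype(np.uint8)
    cs,_=cv2.findContours(m,cv2.RETR_EXTERNAL,cv2.CHAIN_APPROX_NONE)
    cs=sorted(cs,key=cv2.contourArea)[::-1]
    return [(k.reshape(-1,2)+0.5)/up-0.5+[x,y] for k in cs],m
def rect(P):
    (c,s,a)=cv2.minAreaRect((P[:,:2]*1000).astype(np.float32)); return np.round(c,1),np.round(s,1),round(a,1)
def cen(k):
    M=cv2.moments(k.astype(np.float32)); return np.array([M['m10'],M['m01']])/M['m00']
E
python3 - <<'E'
from meas import *
T=cv2.imread('pics/top0.png')[:,:,::-1]; S=cv2.imread('pics/side0.png')[:,:,::-1]
blue=lambda c:c[...,2]-c[...,0]
gray=lambda c:-(c[...,0]-c[...,1])   # pink has R>>G
for nm,im,bx in(("top",T,(340,222,64,64)),("side",S,(315,150,62,50))):
    ks,m=soft(im,bx,blue,20); k=np.vstack(ks[:1]); k=cv2.convexHull(k.astype(np.float32)).reshape(-1,2)
    print('cover',nm,rect(onz(nm,k,0.016)))
    cv2.imwrite(f'pics/m_cov_{nm}.png',m*255)
for nm,im,bx in(("top",T,(236,208,64,46)),("side",S,(278,205,54,64))):
    ks,m=soft(im,bx,gray,-32); k=ks[0]; k=cv2.convexHull(k.astype(np.float32)).reshape(-1,2)
    print('mould',nm,rect(onz(nm,k,0.024)))
    cv2.imwrite(f'pics/m_mo_{nm}.png',m*255)
# spots of discs
tan=lambda c:(c[...,0]-c[...,2])
for nm,im,bs in(("top",T,[(174,194,13,13),(144,193,13,13),(144,218,13,13)]),("side",S,[(240,298,11,9),(227,327,11,9),(257,334,11,9)])):
    for b in bs:
        ks,m=soft(im,b,tan,70 if nm=="top" else 90); c=cen(ks[0]); print('spot',nm,c.round(2),onz(nm,[c],0.016).round(4), cv2.contourArea(ks[0].astype(np.float32)))
# pale body in top
pale=lambda c:-(c[...,0]-c[...,1])
for nm,im,b in(("top",T,(168,188,24,24)),("side",S,(232,290,28,30))):
    ks,m=soft(im,b,pale,-40); k=ks[0];P=onz(nm,k,0.016);print('disc',nm,cen(k).round(2),cv2.minEnclosingCircle((P[:,:2]*1000).astype(np.float32)),rect(P))
E
python3 -c "
import cv2,numpy as np
a=[cv2.imread(f'pics/m_{k}.png') for k in('cov_top','cov_side','mo_top','mo_side')]
a=[cv2.copyMakeBorder(cv2.resize(x,None,fx=.5,fy=.5),0,260-x.shape[0]//2,0,8,cv2.BORDER_CONSTANT,value=(99,0,0)) for x in a]
x=np.hstack(a);cv2.imwrite('pics/masks.png',cv2.resize(x,(790,int(x.shape[0]*790/x.shape[1]))))"
```

```text
cover top (array([ 431.8, -235.7]), array([ 70.9, 121.5]), 52.6)
cover side (array([ 430.1, -227.6]), array([ 84., 132.]), 52.5)
mould top (array([498.5,  36.1]), array([132. ,  75.6]), 87.7)
mould side (array([497.4,  49.5]), array([141.6,  74.9]), 87.9)
spot top [179.48 199.84] [[0.5889 0.2709 0.016 ]] 5.4921875
spot top [149.89 198.89] [[0.5936 0.3506 0.016 ]] 5.53125
spot top [149.3  223.81] [[0.5258 0.3507 0.016 ]] 5.5
spot side [244.84 301.91] [[0.5873 0.2707 0.016 ]] 16.46875
spot side [232.   330.98] [[0.5919 0.35   0.016 ]] 18.59375
spot side [261.9  337.95] [[0.5238 0.3506 0.016 ]] 19.0625
disc top [180.46 200.42] ((588.3448486328125, 265.621337890625), 23.21818733215332) (array([586.6, 268.2]), array([42. , 37.2]), 57.8)
disc side [245.18 303.94] ((585.8109741210938, 275.8121337890625), 21.88141632080078) (array([585.1, 275.4]), array([34.8, 43.3]), 22.2)
```

View pics/masks.png

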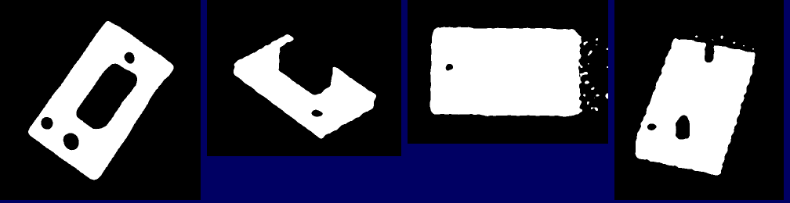

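```bash
python3 - <<'E'
from meas import *
T=cv2.imread('pics/top0.png')[:,:,::-1]; S=cv2.imread('pics/side0.png')[:,:,::-1]
rat=lambda c:c[...,1]/(c[...,0]+1)
for thr in(.72,.76,.8,.84):
  for nm,im,bx in(("top",T,(236,208,64,46)),("side",S,(278,205,54,64))):
    ks,m=soft(im,bx,rat,thr); k=ks[0]; k2=cv2.convexHull(k.astype(np.float32)).reshape(-1,2)
    P=onz(nm,k2,0.024);print('mould',thr,nm,rect(P))
# dowels: yellow-brown = R-B large
tan=lambda c:(c[...,0]-c[...,2])/(c[...,0]+1)
for nm,im,bs in(("top",T,[(242,222,20,16),(276,222,16,16),(244,214,16,10)]),("side",S,[(292,232,18,20),(302,212,16,16),(284,240,12,10)])):
    for b in bs:
        ks,m=soft(im,b,tan,.4)
        for k in ks[:2]: 
            if len(k)>20: print('dowel',nm,b,cen(k).round(2),k.min(0).round(1),k.max(0).round(1))
a=cv2.resize(T[212:248,238:298,::-1],None,fx=13,fy=13,interpolation=cv2.INTER_CUBIC);cv2.imwrite('pics/mz.png',a)
a=cv2.resize(S[205:265,278:334,::-1],None,fx=9.5,fy=9.5,interpolation=cv2.INTER_CUBIC);cv2.imwrite('pics/msz.png',a)
E
```

```text
mould 0.72 top (array([499.6,  38.8]), array([136.9,  82. ]), 87.5)
mould 0.72 side (array([498. ,  49.9]), array([143.3,  76.7]), 88.3)
mould 0.76 top (array([499.7,  40.1]), array([125.4,  76.3]), 87.9)
mould 0.76 side (array([498. ,  49.9]), array([142.3,  75.7]), 88.3)
mould 0.8 top (array([499.6,  39.9]), array([123.6,  74. ]), 87.9)
mould 0.8 side (array([498. ,  49.9]), array([141.4,  74.8]), 88.3)
mould 0.84 top (array([499.3,  40. ]), array([121.6,  72. ]), 88.1)
mould 0.84 side (array([498.,  50.]), array([140.4,  74.1]), 88.3)
dowel top (242, 222, 20, 16) [249.21 229.18] [247.3 227.2] [251.1 231.1]
dowel top (276, 222, 16, 16) [282.91 229.66] [281.9 228.7] [283.9 230.7]
dowel top (244, 214, 16, 10) [249.62 219.84] [248.7 218.8] [250.6 220.8]
dowel side (292, 232, 18, 20) [299.44 245.47] [296.9 241.3] [301.9 249.3]
dowel side (302, 212, 16, 16) [307.85 221.2 ] [306.1 217.6] [309.7 224.6]
dowel side (302, 212, 16, 16) [316.25 219.58] [315.2 219.4] [317.4 219.7]
dowel side (284, 240, 12, 10) [289.34 245.13] [287.7 243.7] [291.2 246.4]
```

View pics/mz.png

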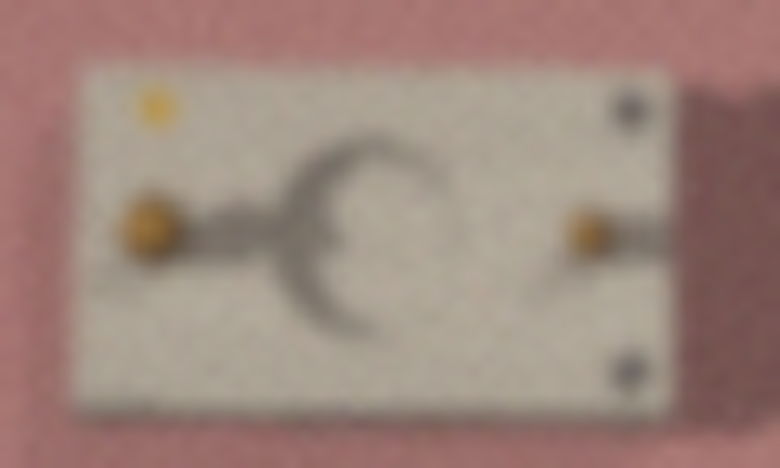

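View pics/msz.png

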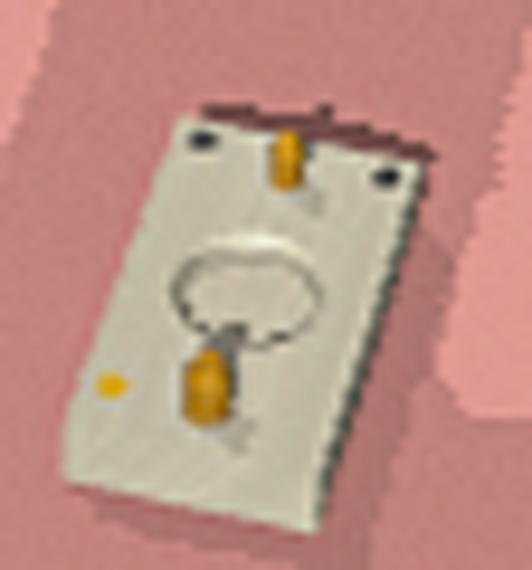

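```bash
python3 - <<'E'
from meas import *
b,s,d=[249.21,229.18],[282.91,229.66],[249.62,219.84]
B,Sm,D=[299.44,245.47],[307.85,221.2],[289.34,245.13]
for z in(.030,.034,.038):
    P=onz("top",[b,s],z);Q=onz("side",[B,Sm],z-.001)
    for n,X in(("top",P),("side",Q)):
        v=X[0]-X[1]; print(z,n,(X[:,:2]*1000).round(1).tolist(),'mid',(X.mean(0)*1000)[:2].round(1),'len',np.linalg.norm(v[:2]).round(4),'yaw',np.degrees(np.arctan2(-v[0],v[1])).round(2))
print(tri([b,s,d],[B,Sm,D]).round(4))
print('dot top/side',onz("top",[d],.024).round(4),onz("side",[D],.024).round(4))
# cover holes, dot, handle
T=cv2.imread('pics/top0.png')[:,:,::-1]; S=cv2.imread('pics/side0.png')[:,:,::-1]
yel=lambda c:(c[...,0]-c[...,2])
ks,_=soft(T,(340,222,64,64),yel,0)
for k in ks[:3]: print('cov yel top',cen(k).round(2),cv2.contourArea(k.astype(np.float32)),rect(onz("top",k,.046)),onz("top",[cen(k)],.016).round(4))
ks,_=soft(S,(315,150,62,50),lambda c:(c[...,0]-c[...,2])/(c[...,0]+1),.45)
for k in ks[:3]: print('cov yel side',cen(k).round(2),cv2.contourArea(k.astype(np.float32)),rect(onz("side",k,.046)),onz("side",[cen(k)],.016).round(4))
E
```

```text
0.03 top [[502.3, 84.7], [498.7, -3.5]] mid [500.5  40.6] len 0.0882 yaw -2.32
0.03 side [[500.7, 82.9], [497.7, -6.3]] mid [499.2  38.3] len 0.0892 yaw -1.92
0.034 top [[501.7, 84.5], [498.1, -3.4]] mid [499.9  40.5] len 0.088 yaw -2.32
0.034 side [[500.0, 86.4], [497.0, -2.4]] mid [498.5  42. ] len 0.0888 yaw -1.92
0.038 top [[501.0, 84.3], [497.5, -3.3]] mid [499.2  40.5] len 0.0877 yaw -2.32
0.038 side [[499.3, 89.9], [496.4, 1.5]] mid [497.8  45.7] len 0.0884 yaw -1.92
[[ 0.5013  0.0846  0.031   0.0018]
 [ 0.4978 -0.0034  0.032   0.0012]
 [ 0.5275  0.0834  0.024   0.0014]]
dot top/side [[0.5282 0.0835 0.024 ]] [[0.5267 0.0836 0.024 ]]
cov yel top [371.5 253.5] 4080.015625 (array([ 429.1, -230.4]), array([170.2, 165.2]), 88.3) [[ 0.4313 -0.2348  0.016 ]]
cov yel side [346.17 170.66] 189.6796875 (array([ 428.9, -218.7]), array([47.1, 71.1]), 52.7) [[ 0.4318 -0.2552  0.016 ]]
cov yel side [365.22 151.13] 65.828125 (array([ 395.9, -319.2]), array([90.3, 21.9]), 13.3) [[ 0.3881 -0.3652  0.016 ]]
cov yel side [336.74 166.78] 5.4375 (array([ 457.2, -225.3]), array([ 5.2, 45.6]), 8.2) [[ 0.4623 -0.267   0.016 ]]
```

```bash
cat > go.py <<'E'
import sys
from h import *
def plan(tgt,yaw=None,frm=None):
    o=readout.observe(); M=R.from_euler('xyz',o['ee_rot'],degrees=True).as_matrix()
    p=np.array(o['tcp_pos']) if frm is None else np.array(frm)
    d=M.T@(np.array(tgt)-p)/0.3
    y=o['ee_rot'][2]; r=None if yaw is None else -np.radians((yaw-y+180)%360-180)/1.5
    print('t',round(o['clock'],2),'tcp',o['tcp_pos'].round(4),'rpy',o['ee_rot'].round(2),'F',o['wrist_force'].round(1),'w',round(o['width'],4),'q6',o['joint_positions'][5].round(1))
    print('d',d.round(4),'roll',r, 'rows',np.linalg.norm(d)*.3/.0625)
if __name__=="__main__":
    a=list(map(float,sys.argv[1:])); plan(a[:3],a[3] if len(a)>3 else None)
E
python3 go.py 0.588 0.2708 0.23 -2
```

```text
t 0.1 tcp [ 0.2315 -0.5256  0.2302] rpy [-1.7998e+02  1.2000e-01 -6.6230e+01] F [ 0.2  0.  -0.1] w 0.0855 q6 -8.6
d [-1.9506 -2.1572  0.0055] roll -0.7474061185285942 rows 13.959932058468203
```

Call:
servo_tool(targets=[{"dx": -1, "dy": -1, "dz": 0, "roll": -0.75, "fingers": 0}, {"dx": -1, "dy": -1, "dz": 0, "roll": -0.75, "fingers": 0}, {"dx": -1, "dy": -1, "dz": 0, "roll": -0.75, "fingers": 0}, {"dx": -1, "dy": -1, "dz": 0, "roll": -0.75, "fingers": 0}, {"dx": -1, "dy": -1, "dz": 0, "roll": -0.75, "fingers": 0}, {"dx": -1, "dy": -1, "dz": 0, "roll": -0.75, "fingers": 0}, {"dx": -1, "dy": -1, "dz": 0, "roll": -0.75, "fingers": 0}, {"dx": -1, "dy": -1, "dz": 0, "roll": -0.75, "fingers": 0}])

```text
clock: 1.1
tcp_pos: [0.3856, -0.1277, 0.2309]
ee_rot: [-179.9, 0.0, -1.4]
wrist_force: [0.7, -0.9, -0.4]
width: 0.0855
```

```bash
python3 go.py 0.588 0.2708 0.23 -2
```

```text
t 1.1 tcp [ 0.3856 -0.1277  0.2309] rpy [-1.7994e+02  3.0000e-02 -1.4100e+00] F [ 0.7 -0.9 -0.4] w 0.0855 q6 -29.2
d [ 0.6416 -1.3446  0.0039] roll 0.006862287558486731 rows 7.151144374030341
```

Call:
servo_tool(targets=[{"dx": 0.64, "dy": -1, "dz": 0, "fingers": 0}, {"dx": 0.64, "dy": -1, "dz": 0, "fingers": 0}, {"dx": 0.64, "dy": -1, "dz": 0, "fingers": 0}, {"dx": 0.64, "dy": -1, "dz": 0, "fingers": 0}, {"dx": 0.64, "dy": -1, "dz": 0, "fingers": 0}, {"dx": 0.64, "dy": -1, "dz": 0, "fingers": 0}])

```text
validation failed for argument at $.ta...
```

```bash
python3 go.py 0.588 0.2708 0.12 -2
```

```text
t 1.1 tcp [ 0.3856 -0.1277  0.2309] rpy [-1.7994e+02  3.0000e-02 -1.4100e+00] F [ 0.7 -0.9 -0.4] w 0.0855 q6 -29.2
d [ 0.6418 -1.3442  0.3706] roll 0.006862287558486731 rows 7.367901563513362
```

Call:
servo_tool(targets=[{"dx": 0.64, "dy": -1.0, "dz": 0, "roll": 0, "fingers": 0}, {"dx": 0.64, "dy": -1.0, "dz": 0, "roll": 0, "fingers": 0}, {"dx": 0.64, "dy": -1.0, "dz": 0, "roll": 0, "fingers": 0}, {"dx": 0.64, "dy": -1.0, "dz": 0, "roll": 0, "fingers": 0}, {"dx": 0.64, "dy": -1.0, "dz": 0, "roll": 0, "fingers": 0}, {"dx": 0.64, "dy": -1.0, "dz": 0, "roll": 0, "fingers": 0}])

```text
clock: 1.85
tcp_pos: [0.588, 0.1638, 0.2305]
ee_rot: [180.0, 0.0, -1.8]
wrist_force: [0.8, 0.5, 0.5]
width: 0.0852
```

```bash
python3 go.py 0.588 0.2708 0.12 -2
```

```text
t 1.85 tcp [0.588  0.1638 0.2305] rpy [ 1.7997e+02  3.0000e-02 -1.7800e+00] F [0.8 0.5 0.5] w 0.0852 q6 9.3
d [-0.0109 -0.3565  0.3682] roll 0.002578441830839443 rows 2.460616829420945
```

Call:
servo_tool(targets=[{"dx": -0.01, "dy": -0.355, "dz": 0.1, "roll": 0, "fingers": 0}, {"dx": -0.01, "dy": -0.355, "dz": 0.3, "roll": 0, "fingers": 0}, {"dx": -0.01, "dy": -0.355, "dz": 0.5, "roll": 0, "fingers": 0}, {"dx": -0.01, "dy": -0.355, "dz": 0.5, "roll": 0, "fingers": 0}, {"dx": -0.01, "dy": -0.355, "dz": 0.5, "roll": 0, "fingers": 0}, {"dx": -0.01, "dy": -0.355, "dz": 0.5, "roll": 0, "fingers": 0}])

```text
clock: 2.6
tcp_pos: [0.5896, 0.2692, 0.0845]
ee_rot: [-179.9, -0.3, -1.9]
wrist_force: [0.4, 0.1, 0.5]
width: 0.0854
```

```bash
python3 go.py 0.588 0.2708 0.0085 -2; python3 - <<'E'
from h import *
S=eyes.snapshot("side");T=eyes.snapshot("top")
cv2.imwrite('pics/s1.png',S[:,:,::-1]);cv2.imwrite('pics/t1.png',T[:,:,::-1])
a=cv2.resize(S[200:360,180:340,::-1],(480,480),interpolation=cv2.INTER_CUBIC);b=cv2.resize(T[160:260,130:230,::-1],(320,320),interpolation=cv2.INTER_CUBIC)
b=cv2.copyMakeBorder(b,0,160,0,0,cv2.BORDER_CONSTANT);cv2.imwrite('pics/z1.png',np.hstack([a,b]))
o=readout.observe();print(proj("side",o['tcp_pos']),proj("top",o['tcp_pos']))
E
```

```text
t 2.6 tcp [0.5896 0.2692 0.0845] rpy [-179.91   -0.3    -1.86] F [0.4 0.1 0.5] w 0.0854 q6 18.8
d [-0.0068 -0.0048  0.2532] roll 0.0016635122003812927 rows 1.215947123521576
[[242.08811472 283.10713231]] [[175.11322242 193.79484862]]
```

View pics/z1.png

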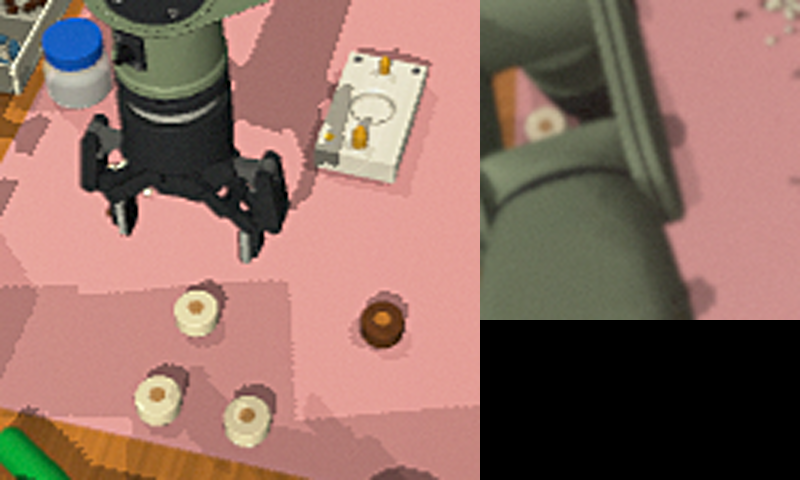

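Side view: the fingertips straddle the target disc, at zoom (125,232) and (245,260), with their midpoint at the projected TCP (186,249). The disc lies below at (197,312) and the jaw plane looks centred. Descending in stages.

Call:
servo_tool(targets=[{"dx": 0, "dy": 0, "dz": 0.13, "roll": 0, "fingers": 0}, {"dx": 0, "dy": 0, "dz": 0.13, "roll": 0, "fingers": 0}, {"dx": 0, "dy": 0, "dz": 0.13, "roll": 0, "fingers": 0}, {"dx": 0, "dy": 0, "dz": 0.13, "roll": 0, "fingers": 0}])

```text
clock: 3.2
tcp_pos: [0.5884, 0.2701, 0.0445]
ee_rot: [-179.9, -0.2, -1.8]
wrist_force: [0.9, -0.6, -0.1]
width: 0.0853
```

```bash
python3 go.py 0.588 0.2708 0.0085 -2
```

```text
t 3.2 tcp [0.5884 0.2701 0.0445] rpy [-179.93   -0.2    -1.78] F [ 0.9 -0.6 -0.1] w 0.0853 q6 18.8
d [-0.0019 -0.0021  0.1201] roll 0.0025980583899362945 rows 0.5765698457966978
```

Call:
servo_tool(targets=[{"dx": -0.002, "dy": -0.002, "dz": 0.11, "roll": 0, "fingers": 0}, {"dx": -0.002, "dy": -0.002, "dz": 0.11, "roll": 0, "fingers": 0}, {"dx": -0.002, "dy": -0.002, "dz": 0.11, "roll": 0, "fingers": 0}, {"dx": -0.002, "dy": -0.002, "dz": 0.11, "roll": 0, "fingers": 0}, {"dx": -0.002, "dy": -0.002, "dz": 0.11, "roll": 0, "fingers": 0}])

```text
clock: 3.82
tcp_pos: [0.5872, 0.2705, 0.0105]
ee_rot: [-180.0, -0.1, -1.8]
wrist_force: [-0.4, -0.9, 0.5]
width: 0.0853
```

```bash
python3 go.py 0.588 0.2708 0.0085 -2
```

```text
t 3.83 tcp [0.5872 0.2705 0.0105] rpy [-1.7996e+02 -1.1000e-01 -1.7800e+00] F [-0.4 -0.9  0.5] w 0.0853 q6 18.9
d [ 0.0027 -0.001   0.0066] roll 0.0025975940897927587 rows 0.03478765790666315
```

Call:
servo_tool(targets=[{"dx": 0.002, "dy": 0, "dz": 0.005, "roll": 0, "fingers": 0.3}, {"dx": 0.002, "dy": 0, "dz": 0.005, "roll": 0, "fingers": 1}, {"dx": 0.002, "dy": 0, "dz": 0.005, "roll": 0, "fingers": 1}, {"dx": 0.002, "dy": 0, "dz": 0.005, "roll": 0, "fingers": 1}, {"dx": 0.002, "dy": 0, "dz": 0.005, "roll": 0, "fingers": 1}, {"dx": 0.002, "dy": 0, "dz": 0.005, "roll": 0, "fingers": 1}, {"dx": 0.002, "dy": 0, "dz": 0.005, "roll": 0, "fingers": 1}, {"dx": 0.002, "dy": 0, "dz": 0.005, "roll": 0, "fingers": 1}])

```text
clock: 4.82
tcp_pos: [0.5873, 0.2704, 0.0082]
ee_rot: [-180.0, -0.0, -1.8]
wrist_force: [-0.5, 0.4, 4.0]
width: 0.0302
```

```bash
python3 go.py 0.588 0.2708 0.0085 -2
```

```text
t 4.83 tcp [0.5873 0.2704 0.0082] rpy [-1.7998e+02 -5.0000e-02 -1.7800e+00] F [-0.5  0.4  4. ] w 0.0302 q6 18.8
d [ 0.0022 -0.0014 -0.001 ] roll 0.002597330519107963 rows 0.01364964047944059
```

```bash
python3 - <<'E'
from h import *
S=eyes.snapshot("side")
cv2.imwrite('pics/s2.png',S[:,:,::-1])
cv2.imwrite('pics/z2.png',cv2.resize(S[250:350,180:310,::-1],(780,600),interpolation=cv2.INTER_CUBIC))
o=readout.observe();print(o['width'],o['wrist_force'],(proj("side",o['tcp_pos'])-[180,250])*6)
E
```

```text
0.030087829619963157 [-0.03650486  0.32529942  4.81248414] [[390.479139  322.6275287]]
```

View pics/z2.png

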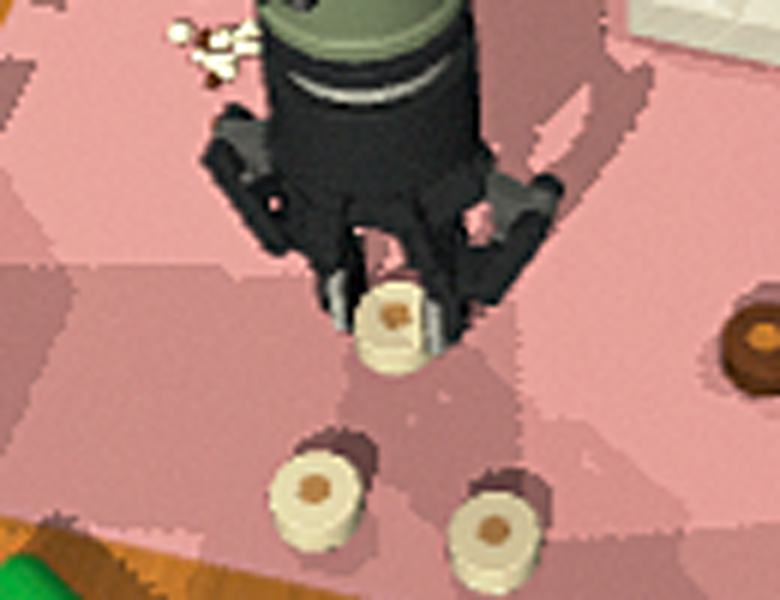

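Call:
servo_tool(targets=[{"dx": 0, "dy": 0, "dz": -0.05, "roll": 0, "fingers": 1}, {"dx": 0, "dy": 0, "dz": -0.15, "roll": 0, "fingers": 1}, {"dx": 0, "dy": 0, "dz": -0.3, "roll": 0, "fingers": 1}, {"dx": 0, "dy": 0, "dz": -0.3, "roll": 0, "fingers": 1}, {"dx": 0, "dy": 0, "dz": -0.3, "roll": 0, "fingers": 1}])

```text
clock: 5.5
tcp_pos: [0.5863, 0.27, 0.0976]
ee_rot: [180.0, 0.1, -1.8]
wrist_force: [-0.5, -0.2, -0.1]
width: 0.0307
```

```bash
python3 go.py 0.4995 0.0405 0.1 -2; python3 - <<'E'
from h import *
S=eyes.snapshot("side")
cv2.imwrite('pics/s3.png',S[:,:,::-1])
cv2.imwrite('pics/z3.png',cv2.resize(S[210:310,180:310,::-1],(780,600),interpolation=cv2.INTER_CUBIC))
o=readout.observe();print(o['width'],o['wrist_force'],(proj("side",o['tcp_pos'])-[180,210])*6)
E
```

```text
t 5.5 tcp [0.5863 0.27   0.0976] rpy [ 1.7998e+02  6.0000e-02 -1.7800e+00] F [-0.5 -0.2 -0.1] w 0.0307 q6 18.8
d [-0.2653  0.7737 -0.0074] roll 0.002600796587806388 rows 3.926375919095195
0.03013126392202788 [-0.47540442 -0.5584002   0.24075593] [[380.5979615  421.94516685]]
```

View pics/z3.png

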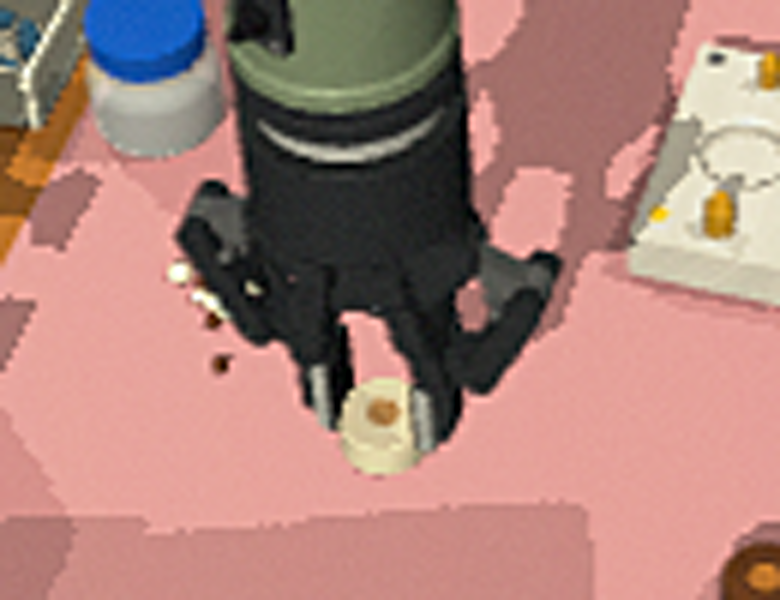

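```bash
python3 - <<'E'
from meas import *
S=cv2.imread('pics/s3.png')[:,:,::-1]
ks,m=soft(S,(238,273,12,11),lambda c:(c[...,0]-c[...,2]),90)
for k in ks[:2]: print(cen(k),cv2.contourArea(k.astype(np.float32)),onz("side",[cen(k)],.1054).round(4))
S=cv2.imread('pics/s2.png')[:,:,::-1]
ks,m=soft(S,(240,297,12,11),lambda c:(c[...,0]-c[...,2]),90)
for k in ks[:2]: print(cen(k),cv2.contourArea(k.astype(np.float32)),onz("side",[cen(k)],.016).round(4))
E
```

```text
[243.66539661 278.17056595] 14.609375 [[0.5842 0.2706 0.1054]]
[239.29940476 272.84107143] 0.2734375 [[0.5979 0.2589 0.1054]]
[245.59076758 302.01448247] 13.0703125 [[0.5855 0.2705 0.016 ]]
```

```bash
python3 - <<'E'
from meas import *
print(onz("side",[[304.16-.5+.05,236.3-.5+.05]],.024).round(4))
print(proj("side",[[.4985,.0405,.024]]))
# screws top/side at z .024
print(onz("top",[[630/13+238-.5,109/13+212-.5],[628/13+238-.5,371/13+212-.5]],.024).round(4))
print(onz("side",[[203/9.5+278-.5,140/9.5+205-.5],[386/9.5+278-.5,177/9.5+205-.5]],.024).round(4))
E
```

```text
[[0.4981 0.0435 0.024 ]]
[[303.79659963 234.99071203]]
[[ 0.5256 -0.0124  0.024 ]
 [ 0.472  -0.0104  0.024 ]]
[[ 0.5235 -0.0126  0.024 ]
 [ 0.4706 -0.0105  0.024 ]]
```

Call:
servo_tool(targets=[{"dx": -0.264, "dy": 0.775, "dz": 0, "roll": 0, "fingers": 1}, {"dx": -0.264, "dy": 0.775, "dz": 0, "roll": 0, "fingers": 1}, {"dx": -0.264, "dy": 0.775, "dz": 0, "roll": 0, "fingers": 1}, {"dx": -0.264, "dy": 0.775, "dz": 0.02, "roll": 0, "fingers": 1}, {"dx": -0.264, "dy": 0.775, "dz": 0.08, "roll": 0, "fingers": 1}, {"dx": -0.264, "dy": 0.775, "dz": 0.08, "roll": 0, "fingers": 1}, {"dx": -0.264, "dy": 0.775, "dz": 0.08, "roll": 0, "fingers": 1}, {"dx": -0.264, "dy": 0.775, "dz": 0.08, "roll": 0, "fingers": 1}])

```text
clock: 6.55
tcp_pos: [0.5011, 0.041, 0.0742]
ee_rot: [180.0, -0.0, -1.7]
wrist_force: [0.3, 0.3, -0.5]
width: 0.0307
```

```bash
python3 go.py 0.500 0.040 0.05 -2.1; python3 - <<'E'
from meas import *
S=eyes.snapshot("side");T=eyes.snapshot("top")
cv2.imwrite('pics/s4.png',S[:,:,::-1])
cv2.imwrite('pics/t4.png',T[:,:,::-1])
a=cv2.resize(S[190:270,260:340,::-1],(480,480),interpolation=cv2.INTER_CUBIC);b=cv2.resize(T[200:260,236:296,::-1],(300,300),interpolation=cv2.INTER_CUBIC)
cv2.imwrite('pics/z4.png',np.hstack([a,cv2.copyMakeBorder(b,0,180,0,0,cv2.BORDER_CONSTANT)]))
o=readout.observe();p=o['tcp_pos'];print((proj("side",p)-[260,190])*6)
z=p[2]+.0078
u=proj("side",[p[0]-.002,p[1],z])[0];x,y=int(u[0])-6,int(u[1])-5
ks,m=soft(S,(x,y,13,11),lambda c:(c[...,0]-c[...,2]),90)
for k in ks[:2]: print(cen(k),cv2.contourArea(k.astype(np.float32)),onz("side",[cen(k)],z).round(4))
E
```

```text
t 6.55 tcp [0.5011 0.041  0.0742] rpy [ 1.8e+02 -4.0e-02 -1.7e+00] F [ 0.3  0.3 -0.5] w 0.0307 q6 -3.5
d [-0.0036  0.0035  0.0805] roll 0.004709996465058516 rows 0.38734044996489175
[[259.60703769 188.02892986]]
[303.96285273 219.25977366] 8.859375 [[0.4995 0.0409 0.0821]]
[300.36805556 214.71527778] 0.0234375 [[0.5118 0.0272 0.0821]]
```

View pics/z4.png

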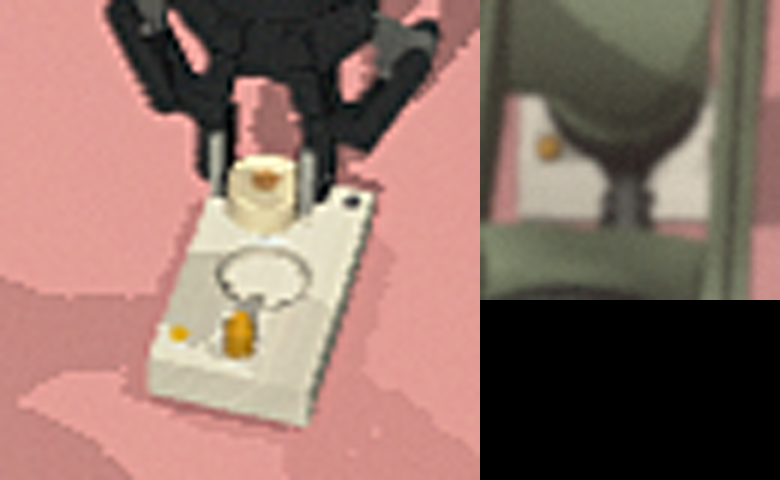

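Side view: the disc hangs level just behind and above the pocket. Its spot measures (0.4995, 0.0409) against the mould's (0.4985, 0.0405) in the same camera, so I shift about -1 mm in x and -0.7 mm in y, then descend.

Call:
servo_tool(targets=[{"dx": -0.0037, "dy": 0.003, "dz": 0.08, "roll": 0.005, "fingers": 1}, {"dx": -0.0037, "dy": 0.003, "dz": 0.08, "roll": 0.005, "fingers": 1}, {"dx": -0.0037, "dy": 0.003, "dz": 0.08, "roll": 0.005, "fingers": 1}, {"dx": -0.0037, "dy": 0.003, "dz": 0.11, "roll": 0.005, "fingers": 1}, {"dx": -0.0037, "dy": 0.003, "dz": 0.11, "roll": 0.005, "fingers": 1}, {"dx": -0.0037, "dy": 0.003, "dz": 0.11, "roll": 0.005, "fingers": 1}])

```text
clock: 7.4
tcp_pos: [0.4994, 0.0395, 0.0408]
ee_rot: [-180.0, -0.0, -2.2]
wrist_force: [0.2, 0.5, -0.8]
width: 0.0303
```

```bash
python3 go.py 0.500 0.040 0.0265 -2.1; python3 - <<'E'
from meas import *
S=eyes.snapshot("side")
cv2.imwrite('pics/s5.png',S[:,:,::-1])
a=cv2.resize(S[200:270,265:335,::-1],(560,560),interpolation=cv2.INTER_CUBIC)
cv2.imwrite('pics/z5.png',a)
o=readout.observe();p=o['tcp_pos']
z=p[2]+.0078
u=proj("side",[p[0]-.002,p[1],z])[0];x,y=int(u[0])-6,int(u[1])-5
ks,m=soft(S,(x,y,13,11),lambda c:(c[...,0]-c[...,2]),90)
for k in ks[:2]: print(cen(k),cv2.contourArea(k.astype(np.float32)),onz("side",[cen(k)],z).round(4))
E
```

```text
t 7.4 tcp [0.4994 0.0395 0.0408] rpy [-180.     -0.     -2.21] F [ 0.2  0.5 -0.8] w 0.0303 q6 -3.2
d [ 0.0018 -0.0019  0.0478] roll -0.0012333052873454173 rows 0.2298292192985299
[304.53028394 228.2702873 ] 7.75 [[0.4974 0.0397 0.0487]]
[308.26397908 223.04410173] 1.8046875 [[0.492  0.0192 0.0487]]
```

View pics/z5.png

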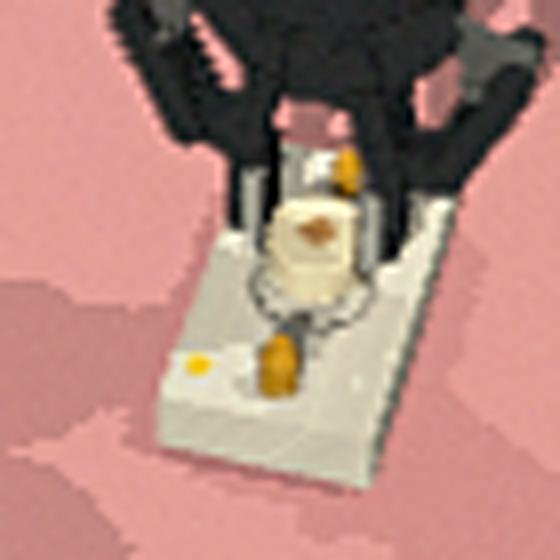

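Call:
servo_tool(targets=[{"dx": 0.0018, "dy": -0.002, "dz": 0.015, "roll": 0, "fingers": 1}, {"dx": 0.0018, "dy": -0.002, "dz": 0.03, "roll": 0, "fingers": 1}, {"dx": 0.0018, "dy": -0.002, "dz": 0.04, "roll": 0, "fingers": 1}, {"dx": 0.0018, "dy": -0.002, "dz": 0.047, "roll": 0, "fingers": 1}, {"dx": 0.0018, "dy": -0.002, "dz": 0.047, "roll": 0, "fingers": 1}, {"dx": 0.0018, "dy": -0.002, "dz": 0.047, "roll": 0, "fingers": 1}])

```text
clock: 8.2
tcp_pos: [0.5001, 0.04, 0.0268]
ee_rot: [-180.0, -0.0, -2.2]
wrist_force: [0.7, -0.5, -1.1]
width: 0.0304
```

```bash
python3 go.py 0.500 0.040 0.0265 -2.1; python3 - <<'E'
from meas import *
S=eyes.snapshot("side")
cv2.imwrite('pics/s6.png',S[:,:,::-1])
a=cv2.resize(S[200:270,265:335,::-1],(560,560),interpolation=cv2.INTER_CUBIC)
cv2.imwrite('pics/z6.png',a)
E
```

```text
t 8.2 tcp [0.5001 0.04   0.0268] rpy [-1.8e+02 -1.0e-02 -2.2e+00] F [ 0.7 -0.5 -1.1] w 0.0304 q6 -3.1
d [-0.0003  0.0002  0.0009] roll -0.0012027663186564045 rows 0.004855641678050883
```

View pics/z6.png

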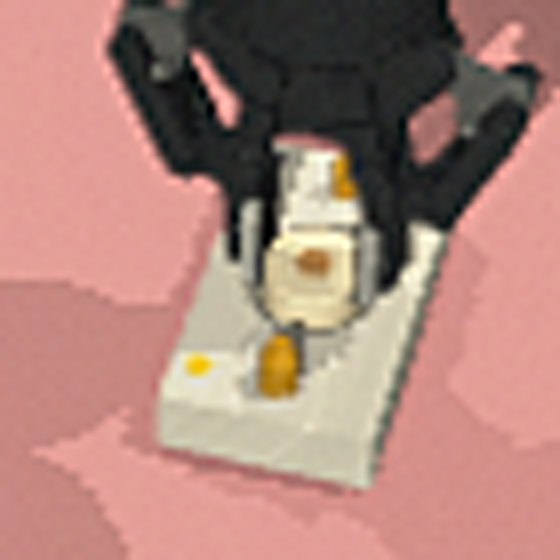

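Call:
servo_tool(targets=[{"dx": 0, "dy": 0, "dz": 0.001, "roll": 0, "fingers": 0.3}, {"dx": 0, "dy": 0, "dz": 0.001, "roll": 0, "fingers": 0.3}, {"dx": 0, "dy": 0, "dz": 0.001, "roll": 0, "fingers": 0}, {"dx": 0, "dy": 0, "dz": 0.001, "roll": 0, "fingers": 0}, {"dx": 0, "dy": 0, "dz": -0.1, "roll": 0, "fingers": 0}, {"dx": 0, "dy": 0, "dz": -0.3, "roll": 0, "fingers": 0}, {"dx": 0, "dy": 0, "dz": -0.5, "roll": 0, "fingers": 0}, {"dx": 0, "dy": 0, "dz": -0.5, "roll": 0, "fingers": 0}])

```text
clock: 9.25
tcp_pos: [0.5047, 0.0397, 0.1831]
ee_rot: [180.0, -0.8, -2.2]
wrist_force: [0.5, 0.4, 0.0]
width: 0.0854
```

```bash
python3 go.py 0.432 -0.2355 0.15 52.6; python3 - <<'E'
from meas import *
S=eyes.snapshot("side")
cv2.imwrite('pics/s7.png',S[:,:,::-1])
a=cv2.resize(S[200:270,265:335,::-1],(560,560),interpolation=cv2.INTER_CUBIC)
cv2.imwrite('pics/z7.png',a)
for k in soft(S,(297,228,14,12),lambda c:(c[...,0]-c[...,2]),90)[0][:2]: print(cen(k),onz("side",[cen(k)],.033))
E
```

```text
t 9.25 tcp [0.5047 0.0397 0.1831] rpy [179.96  -0.78  -2.2 ] F [0.5 0.4 0. ] w 0.0854 q6 -3.1
d [-0.2084  0.9258  0.1082] roll -0.6375833587622504 rows 4.584507101337536
[303.67975232 232.72568936] [[0.4989365  0.04101113 0.033     ]]
```

View pics/z7.png

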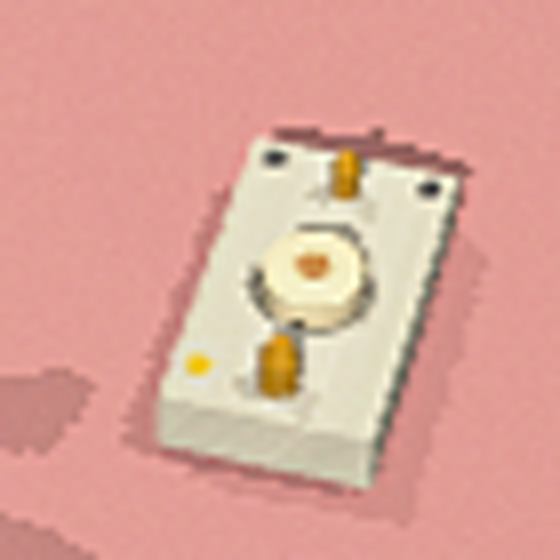

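The shell sits level in the pocket and released, with its spot at side pixel (303.7,232.7), i.e. (0.499,0.041), matching the mould centre. Next, the cover.

Call:
servo_tool(targets=[{"dx": -0.191, "dy": 0.926, "dz": 0, "roll": -0.638, "fingers": 0}, {"dx": -0.191, "dy": 0.926, "dz": 0, "roll": -0.638, "fingers": 0}, {"dx": -0.191, "dy": 0.926, "dz": 0, "roll": -0.638, "fingers": 0}, {"dx": -0.191, "dy": 0.926, "dz": 0.1, "roll": -0.638, "fingers": 0}, {"dx": -0.191, "dy": 0.926, "dz": 0.2, "roll": -0.638, "fingers": 0}, {"dx": -0.191, "dy": 0.926, "dz": 0.2, "roll": -0.638, "fingers": 0}, {"dx": -0.191, "dy": 0.926, "dz": 0.2, "roll": -0.638, "fingers": 0}, {"dx": -0.191, "dy": 0.926, "dz": 0.2, "roll": -0.638, "fingers": 0}, {"dx": -0.191, "dy": 0.926, "dz": 0.2, "roll": -0.638, "fingers": 0}])

```text
clock: 10.42
tcp_pos: [0.4327, -0.2345, 0.1172]
ee_rot: [179.9, -0.0, 52.7]
wrist_force: [-0.3, -1.0, -0.1]
width: 0.0856
```

```bash
python3 go.py 0.432 -0.2355 0.02 52.6; python3 - <<'E'
from meas import *
S=eyes.snapshot("side");T=eyes.snapshot("top")
cv2.imwrite('pics/s8.png',S[:,:,::-1]);cv2.imwrite('pics/t8.png',T[:,:,::-1])
a=cv2.resize(S[110:210,300:400,::-1],(500,500),interpolation=cv2.INTER_CUBIC);b=cv2.resize(T[210:280,340:410,::-1],(290,290))
cv2.imwrite('pics/z8.png',np.hstack([a,cv2.copyMakeBorder(b,0,210,0,0,cv2.BORDER_CONSTANT)]))
o=readout.observe();print((proj("side",o['tcp_pos'])-[300,110])*5)
E
```

```text
t 10.43 tcp [ 0.4327 -0.2345  0.1172] rpy [ 1.7995e+02 -1.0000e-02  5.2660e+01] F [-0.3 -1.  -0.1] w 0.0856 q6 -91.2
d [-0.0041 -0.      0.324 ] roll 0.0007372500571374256 rows 1.5554843990580247
[[239.99971224 186.18033821]]
```

View pics/z8.png

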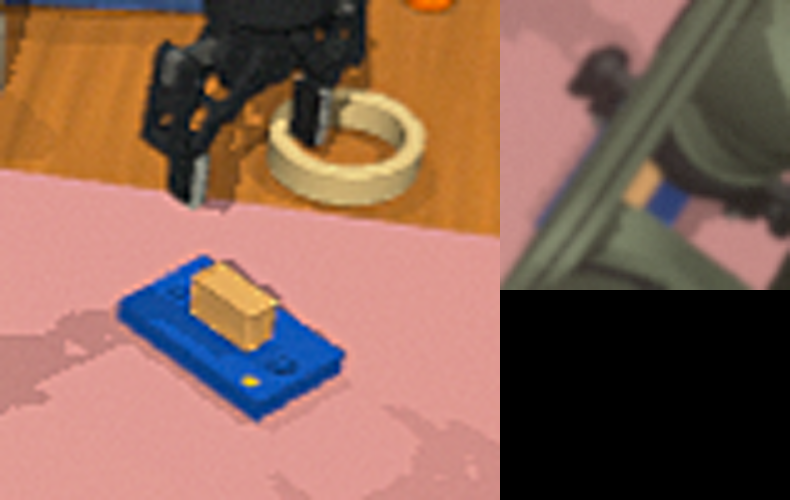

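Call:
servo_tool(targets=[{"dx": -0.004, "dy": 0, "dz": 0.1, "roll": 0, "fingers": 0}, {"dx": -0.004, "dy": 0, "dz": 0.2, "roll": 0, "fingers": 0}, {"dx": -0.004, "dy": 0, "dz": 0.26, "roll": 0, "fingers": 0}, {"dx": -0.004, "dy": 0, "dz": 0.3, "roll": 0, "fingers": 0}, {"dx": -0.004, "dy": 0, "dz": 0.3, "roll": 0, "fingers": 0}, {"dx": -0.004, "dy": 0, "dz": 0.3, "roll": 0, "fingers": 0}])

```text
clock: 11.28
tcp_pos: [0.4321, -0.2367, 0.0276]
ee_rot: [179.9, 0.0, 52.6]
wrist_force: [0.6, -0.6, 0.4]
width: 0.0853
```

```bash
python3 go.py 0.432 -0.2355 0.021 52.6; python3 - <<'E'
from meas import *
S=eyes.snapshot("side")
cv2.imwrite('pics/s9.png',S[:,:,::-1])
cv2.imwrite('pics/z9.png',cv2.resize(S[130:210,300:400,::-1],(750,600),interpolation=cv2.INTER_CUBIC))
E
```

```text
t 11.28 tcp [ 0.4321 -0.2367  0.0276] rpy [179.89   0.    52.64] F [ 0.6 -0.6  0.4] w 0.0853 q6 -91.4
d [ 0.0031 -0.0028  0.0219] roll 0.0005012629349707373 rows 0.10683762519922163
```

View pics/z9.png

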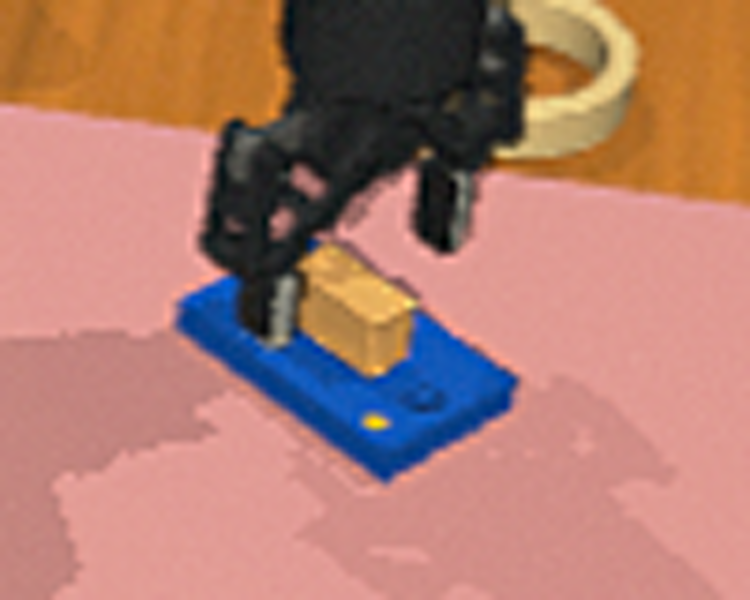

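Call:
servo_tool(targets=[{"dx": 0.003, "dy": -0.003, "dz": 0.022, "roll": 0, "fingers": 0}, {"dx": 0.003, "dy": -0.003, "dz": 0.022, "roll": 0, "fingers": 0}, {"dx": 0.003, "dy": -0.003, "dz": 0.022, "roll": 0, "fingers": 1}, {"dx": 0.003, "dy": -0.003, "dz": 0.022, "roll": 0, "fingers": 1}, {"dx": 0.003, "dy": -0.003, "dz": 0.022, "roll": 0, "fingers": 1}, {"dx": 0.003, "dy": -0.003, "dz": 0.022, "roll": 0, "fingers": 1}, {"dx": 0.003, "dy": -0.003, "dz": 0.022, "roll": 0, "fingers": 1}, {"dx": 0.003, "dy": -0.003, "dz": 0.022, "roll": 0, "fingers": 1}, {"dx": 0.003, "dy": -0.003, "dz": 0.022, "roll": 0, "fingers": 1}, {"dx": 0.003, "dy": -0.003, "dz": 0.022, "roll": 0, "fingers": 1}])

```text
clock: 12.58
tcp_pos: [0.4314, -0.2354, 0.0204]
ee_rot: [179.9, 0.0, 52.6]
wrist_force: [0.5, -1.1, 1.7]
width: 0.0208
```

```bash
python3 go.py 0.432 -0.2355 0.15 52.6; python3 - <<'E'
from meas import *
S=eyes.snapshot("side")
cv2.imwrite('pics/s10.png',S[:,:,::-1])
cv2.imwrite('pics/z10.png',cv2.resize(S[130:210,300:400,::-1],(750,600),interpolation=cv2.INTER_CUBIC))
E
```

```text
t 12.57 tcp [ 0.4314 -0.2354  0.0204] rpy [179.95   0.    52.63] F [ 0.5 -1.1  1.7] w 0.0208 q6 -91.3
d [ 0.0007  0.0021 -0.4321] roll 0.00031070659936715617 rows 2.074239770538202
```

View pics/z10.png

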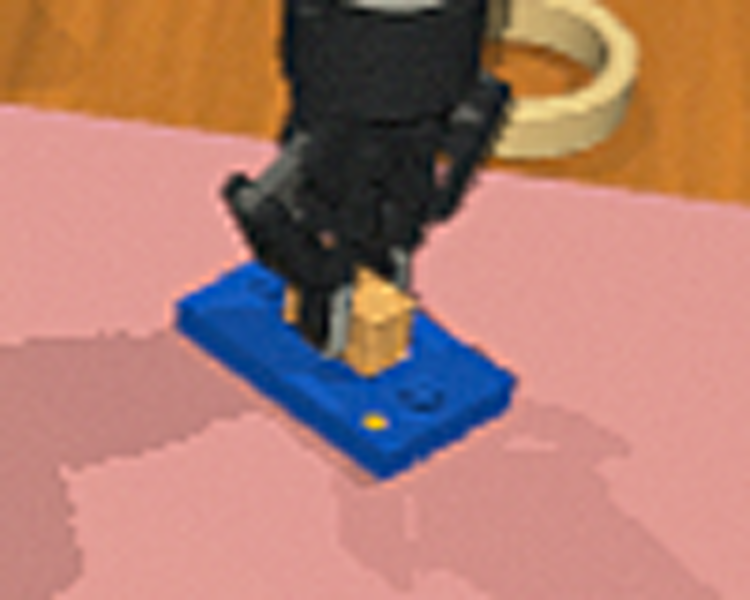

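Call:
servo_tool(targets=[{"dx": 0, "dy": 0, "dz": -0.05, "roll": 0, "fingers": 1}, {"dx": 0, "dy": 0, "dz": -0.2, "roll": 0, "fingers": 1}, {"dx": 0, "dy": 0, "dz": -0.4, "roll": 0, "fingers": 1}, {"dx": 0.2, "dy": -0.08, "dz": -0.4, "roll": 0.1, "fingers": 1}, {"dx": 0.35, "dy": -0.15, "dz": -0.4, "roll": 0.2, "fingers": 1}, {"dx": 0.5, "dy": -0.22, "dz": -0.4, "roll": 0.3, "fingers": 1}, {"dx": 0.65, "dy": -0.28, "dz": -0.4, "roll": 0.4, "fingers": 1}, {"dx": 0.8, "dy": -0.35, "dz": -0.4, "roll": 0.5, "fingers": 1}, {"dx": 0.869, "dy": -0.376, "dz": -0.4, "roll": 0.6, "fingers": 1}, {"dx": 0.869, "dy": -0.376, "dz": -0.4, "roll": 0.637, "fingers": 1}, {"dx": 0.869, "dy": -0.376, "dz": -0.4, "roll": 0.637, "fingers": 1}, {"dx": 0.869, "dy": -0.376, "dz": -0.4, "roll": 0.637, "fingers": 1}])

```text
clock: 14.12
tcp_pos: [0.4993, 0.0405, 0.1401]
ee_rot: [-180.0, 0.0, -2.1]
wrist_force: [0.5, 0.3, -1.8]
width: 0.0212
```

```bash
python3 go.py 0.500 0.040 0.1 -2.1; python3 - <<'E'
from meas import *
S=eyes.snapshot("side");T=eyes.snapshot("top")
cv2.imwrite('pics/s11.png',S[:,:,::-1]);cv2.imwrite('pics/t11.png',T[:,:,::-1])
a=cv2.resize(S[150:270,250:350,::-1],(500,600),interpolation=cv2.INTER_CUBIC);b=cv2.resize(T[190:260,230:300,::-1],(300,300),interpolation=cv2.INTER_CUBIC)
cv2.imwrite('pics/z11.png',np.hstack([a,cv2.copyMakeBorder(b,0,300,0,0,cv2.BORDER_CONSTANT)]))
E
```

```text
t 14.12 tcp [0.4993 0.0405 0.1401] rpy [-1.7999e+02  3.0000e-02 -2.1000e+00] F [ 0.5  0.3 -1.8] w 0.0212 q6 -3.2
d [0.0025 0.0014 0.1336] roll 3.6024259646282095e-05 rows 0.6412205548618436
```

View pics/z11.png

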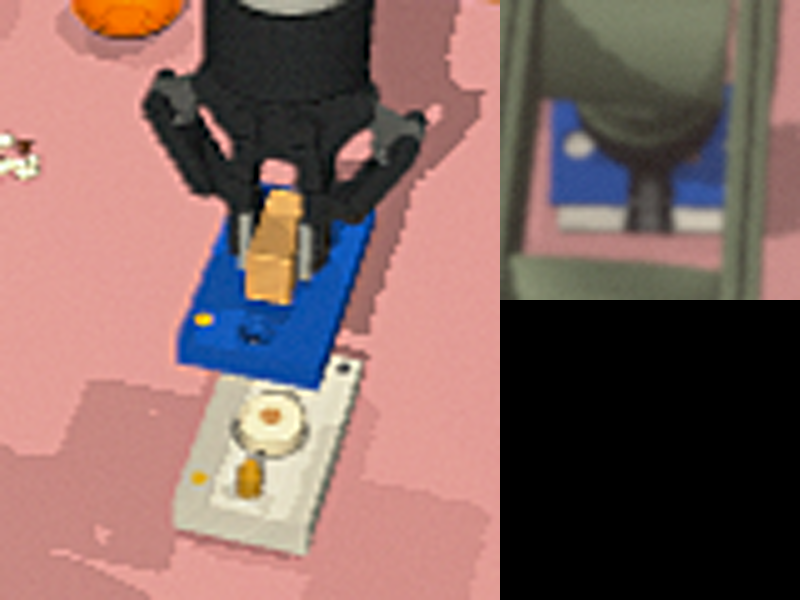

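```bash
python3 - <<'E'
from meas import *
T=cv2.imread('pics/top0.png')[:,:,::-1]; S0=cv2.imread('pics/side0.png')[:,:,::-1]; S=cv2.imread('pics/s11.png')[:,:,::-1]
yel=lambda c:(c[...,0]-c[...,2])/(c.max(2)+1)
def dots(nm,im,box,z,thr=.3,n=3):
    for k in soft(im,box,yel,thr)[0][:n]:
        c=cen(k); print(nm,c.round(2),round(cv2.contourArea(k.astype(np.float32)),1),(onz(nm,[c],z)[0]*1000).round(1))
print('cover dot top0');dots("top",T,(351,258,8,8),.016,-.1,1)
print('cover dot side0');dots("side",S0,(346,180,10,10),.016,.0,1)
print('cover dot now');dots("side",S,(285,209,12,9),.1361,.0,1)
print('mould dot now');dots("side",S,(284,240,11,10),.024,.5,1)
# holes: dark, in top0 and side now
dk=lambda c:-c.sum(2)
a=cv2.resize(T[255:280,350:385,::-1],None,fx=10,fy=10,interpolation=cv2.INTER_CUBIC);b=cv2.resize(S0[170:200,340:372,::-1],None,fx=10,fy=10,interpolation=cv2.INTER_CUBIC)
c=cv2.resize(S[205:230,283:318,::-1],None,fx=10,fy=10,interpolation=cv2.INTER_CUBIC)
cv2.imwrite('pics/h1.png',np.vstack([cv2.copyMakeBorder(a,0,0,0,800-a.shape[1],0)[:250],cv2.copyMakeBorder(np.hstack([c,b[:250]]),0,0,0,800-c.shape[1]-b.shape[1],0)]))
E
```

```text
cover dot top0
top [354.49 260.95] 10.1 [ 413.  -188.9   16. ]
cover dot side0
side [349.59 185.81] 4.7 [ 411.9 -188.9   16. ]
cover dot now
side [285.8  211.45] 16.0 [537.2  78.3 136.1]
mould dot now
side [289.34 245.13] 5.6 [526.7  83.6  24. ]
```

View pics/h1.png

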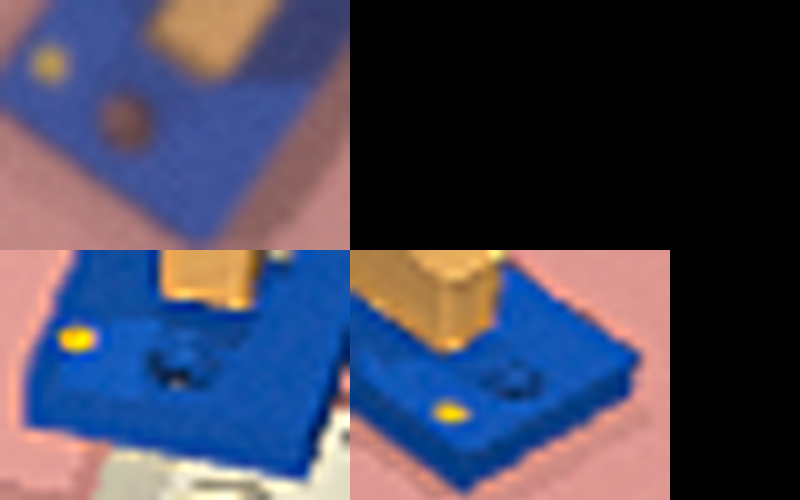

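```bash
python3 - <<'E'
from meas import *
S=cv2.imread('pics/s11.png')[:,:,::-1]
yel=lambda c:(c[...,0]-c[...,2])/(c.max(2)+1)
for k in soft(S,(287,210,8,7),yel,0)[0][:1]:
    c=cen(k); 
    for z in(.1345,.1361,.1377): print(c.round(2),(onz("side",[c],z)[0]*1000).round(1))
r=np.radians(-2.1);Rm=np.array([[np.cos(r),-np.sin(r)],[np.sin(r),np.cos(r)]])
for off in([25.7,43.3],[26,44],[27,44]):
  print('cover center',(onz("side",[c],.1361)[0][:2]*1000-Rm@off).round(2),'mould c side',(np.array([526.7,83.6])-Rm@off).round(2))
# hole: top rim ellipse by eye in crop
h=[180/10+283-.45,120/10+205-.45]; print((onz("side",[h],.1361)[0]*1000).round(1),(onz("side",[h],.1361)[0][:2]*1000-Rm@[0,44]).round(1))
E
```

```text
[290.19 213.4 ] [525.8  80.7 134.5]
[290.19 213.4 ] [525.5  82.3 136.1]
[290.19 213.4 ] [525.1  83.9 137.7]
cover center [498.21  39.96] mould c side [499.43  41.27]
cover center [497.89  39.27] mould c side [499.11  40.58]
cover center [496.89  39.31] mould c side [498.11  40.62]
[499.3  86.8 136.1] [497.7  42.8]
```

Call:
servo_tool(targets=[{"dx": 0.0035, "dy": -0.0025, "dz": 0.1, "roll": 0, "fingers": 1}, {"dx": 0.0035, "dy": -0.0025, "dz": 0.2, "roll": 0, "fingers": 1}, {"dx": 0.0035, "dy": -0.0025, "dz": 0.245, "roll": 0, "fingers": 1}, {"dx": 0.0035, "dy": -0.0025, "dz": 0.245, "roll": 0, "fingers": 1}, {"dx": 0.0035, "dy": -0.0025, "dz": 0.245, "roll": 0, "fingers": 1}, {"dx": 0.0035, "dy": -0.0025, "dz": 0.245, "roll": 0, "fingers": 1}])

```text
clock: 14.98
tcp_pos: [0.502, 0.0412, 0.0679]
ee_rot: [180.0, -0.2, -2.1]
wrist_force: [0.0, 0.2, -1.1]
width: 0.0213
```

```bash
python3 go.py 0.5004 0.0412 0.06 -2.1; python3 - <<'E'
from meas import *
S=eyes.snapshot("side");o=readout.observe();p=o['tcp_pos']
cv2.imwrite('pics/s12.png',S[:,:,::-1])
a=cv2.resize(S[195:265,270:340,::-1],(595,595),interpolation=cv2.INTER_CUBIC)
cv2.imwrite('pics/z12.png',a)
z=p[2]-.0204+.016
print('dot expected at',proj("side",[p[0]+.0256,p[1]+.042,z]))
yel=lambda c:(c[...,0]-c[...,2])/(c.max(2)+1)
for k in soft(S,(283,222,14,14),yel,0.45)[0][:3]:
    c=cen(k); print(c.round(2),round(cv2.contourArea(k.astype(np.float32)),1),(onz("side",[c],z)[0]*1000).round(1),(onz("side",[c],.024)[0]*1000).round(1))
E
```

```text
t 14.97 tcp [0.502  0.0412 0.0679] rpy [ 1.7999e+02 -1.6000e-01 -2.1200e+00] F [ 0.   0.2 -1.1] w 0.0213 q6 -3.0
d [-0.0055  0.0001  0.0263] roll -0.00026046455449668817 rows 0.128977387984
dot expected at [[289.17271778 234.42439421]]
[289.04 234.21] 5.7 [527.9  82.6  63.4] [536.3  46.9  24. ]
[283.69 234.73] 0.4 [540.4  87.5  63.4] [549.3  52.   24. ]
[287.72 224.89] 0.2 [538.7  52.   63.4] [547.5  14.9  24. ]
```

View pics/z12.png

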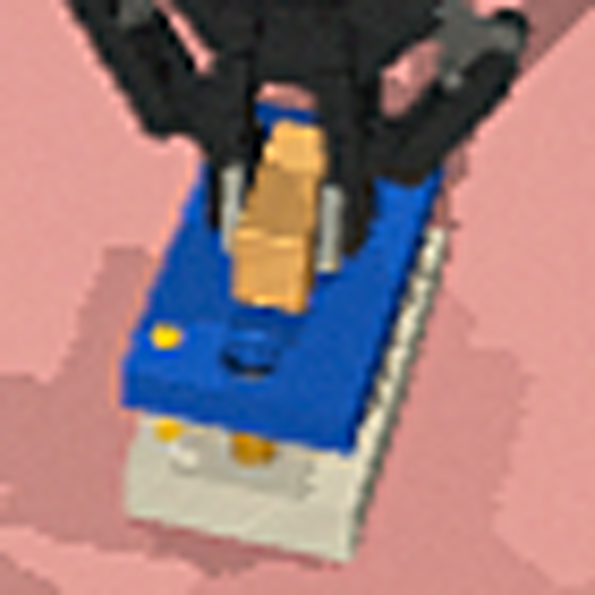

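Call:
servo_tool(targets=[{"dx": -0.001, "dy": -0.0013, "dz": 0.01, "roll": 0, "fingers": 1}, {"dx": -0.001, "dy": -0.0013, "dz": 0.01, "roll": 0, "fingers": 1}, {"dx": -0.001, "dy": -0.0013, "dz": 0.01, "roll": 0, "fingers": 1}, {"dx": -0.001, "dy": -0.0013, "dz": 0.01, "roll": 0, "fingers": 1}])

```text
clock: 15.52
tcp_pos: [0.5005, 0.0417, 0.0636]
ee_rot: [180.0, 0.0, -2.1]
wrist_force: [0.2, -0.5, -1.3]
width: 0.0208
```

```bash
python3 go.py 0.5006 0.0416 0.053 -2.1; python3 - <<'E'
from meas import *
S=eyes.snapshot("side");o=readout.observe();p=o['tcp_pos']
cv2.imwrite('pics/s13.png',S[:,:,::-1])
z=p[2]-.0204+.016
yel=lambda c:(c[...,0]-c[...,2])/(c.max(2)+1)
for k in soft(S,(284,225,12,14),yel,0.45)[0][:1]:
    c=cen(k); print(p.round(4),c.round(2),round(cv2.contourArea(k.astype(np.float32)),1),(onz("side",[c],z)[0]*1000).round(1))
E
```

```text
t 15.53 tcp [0.5005 0.0417 0.0636] rpy [180.     0.    -2.12] F [ 0.2 -0.5 -1.3] w 0.0208 q6 -3.0
d [0.0003 0.0003 0.0352] roll -0.00022905577465624546 rows 0.1690437685043076
[0.5005 0.0417 0.0636] [289.44 235.52] 4.8 [526.8  82.9  59.2]
```

The cover dot now measures (526.8, 82.9) against the mould dot's (526.7, 83.6) mm, so it is aligned to under 1 mm, well inside the dowel lead-in. Lowering gently.

Call:
servo_tool(targets=[{"dx": 0, "dy": -0.001, "dz": 0.01, "roll": 0, "fingers": 1}, {"dx": 0, "dy": -0.001, "dz": 0.02, "roll": 0, "fingers": 1}, {"dx": 0, "dy": -0.001, "dz": 0.03, "roll": 0, "fingers": 1}, {"dx": 0, "dy": -0.001, "dz": 0.036, "roll": 0, "fingers": 1}, {"dx": 0, "dy": -0.001, "dz": 0.036, "roll": 0, "fingers": 1}])

```text
clock: 16.2
tcp_pos: [0.5003, 0.042, 0.0525]
ee_rot: [-180.0, 0.0, -2.1]
wrist_force: [-0.7, -0.4, -0.8]
width: 0.0213
```

```bash
python3 go.py 0.5006 0.042 0.0444 -2.1
```

```text
t 16.2 tcp [0.5003 0.042  0.0525] rpy [-1.80e+02  3.00e-02 -2.12e+00] F [-0.7 -0.4 -0.8] w 0.0213 q6 -3.0
d [0.001  0.0001 0.027 ] roll -0.00024141241808788675 rows 0.12974019027955574
```

Call:
servo_tool(targets=[{"dx": 0, "dy": 0, "dz": 0.01, "roll": 0, "fingers": 1}, {"dx": 0, "dy": 0, "dz": 0.018, "roll": 0, "fingers": 1}, {"dx": 0, "dy": 0, "dz": 0.024, "roll": 0, "fingers": 1}, {"dx": 0, "dy": 0, "dz": 0.027, "roll": 0, "fingers": 1}, {"dx": 0, "dy": 0, "dz": 0.027, "roll": 0, "fingers": 1}])

```text
clock: 16.82
tcp_pos: [0.5005, 0.042, 0.0446]
ee_rot: [-180.0, 0.0, -2.1]
wrist_force: [0.8, -0.9, -2.2]
width: 0.0212
```

```bash
python3 go.py 0.5006 0.042 0.0444 -2.1
```

```text
t 16.82 tcp [0.5005 0.042  0.0446] rpy [-1.80e+02  1.00e-02 -2.12e+00] F [ 0.8 -0.9 -2.2] w 0.0212 q6 -3.0
d [0.0004 0.0001 0.0007] roll -0.00021450178679658727 rows 0.0040314820538712125
```

Call:
servo_tool(targets=[{"dx": 0, "dy": 0, "dz": 0.002, "roll": 0, "fingers": 1}, {"dx": 0, "dy": 0, "dz": 0.004, "roll": 0, "fingers": 1}, {"dx": 0, "dy": 0, "dz": 0.004, "roll": 0, "fingers": 1}, {"dx": 0, "dy": 0, "dz": 0.004, "roll": 0, "fingers": 1}])

```text
clock: 17.32
tcp_pos: [0.5007, 0.042, 0.0443]
ee_rot: [180.0, -0.0, -2.1]
wrist_force: [-2.2, 0.3, 5.1]
width: 0.0212
```

Call:
servo_tool(targets=[{"dx": 0, "dy": 0, "dz": 0.002, "roll": 0, "fingers": 1}, {"dx": 0, "dy": 0, "dz": 0.004, "roll": 0, "fingers": 1}, {"dx": 0, "dy": 0, "dz": 0.005, "roll": 0, "fingers": 1}, {"dx": 0, "dy": 0, "dz": 0.005, "roll": 0, "fingers": 1}, {"dx": 0, "dy": 0, "dz": 0.005, "roll": 0, "fingers": 1}, {"dx": 0, "dy": 0, "dz": 0.005, "roll": 0, "fingers": 1}])

```text
clock: 18.08
tcp_pos: [0.5007, 0.042, 0.0443]
ee_rot: [180.0, 0.0, -2.1]
wrist_force: [-7.3, 0.5, 15.6]
width: 0.0211
```

```bash
python3 - <<'E'
from meas import *
S=eyes.snapshot("side");o=readout.observe();p=o['tcp_pos']
print(p.round(4),o['wrist_force'].round(1),o['torque'].round(2),o['width'],o['ee_rot'].round(2))
cv2.imwrite('pics/s14.png',S[:,:,::-1])
cv2.imwrite('pics/z14.png',cv2.resize(S[195:265,270:340,::-1],(595,595),interpolation=cv2.INTER_CUBIC))
yel=lambda c:(c[...,0]-c[...,2])/(c.max(2)+1)
for k in soft(S,(284,231,12,14),yel,0.45)[0][:1]:
    c=cen(k); print(c.round(2),(onz("side",[c],.040)[0]*1000).round(1))
for i in range(3):
    eyes.snapshot("side");o=readout.observe();print(o['wrist_force'].round(1),o['tcp_pos'].round(4))
E
```

```text
[0.5007 0.042  0.0443] [-7.5 -0.  15.3] [0.07 1.14 0.01] 0.02098928678959812 [ 1.7999e+02  2.0000e-02 -2.1100e+00]
[289.37 240.7 ] [526.9  82.9  40. ]
[-7.3 -0.5 15.8] [0.5007 0.042  0.0443]
[-7.   0.4 16.3] [0.5007 0.042  0.0443]
[-8.1 -0.6 15. ] [0.5007 0.042  0.0443]
```

View pics/z14.png

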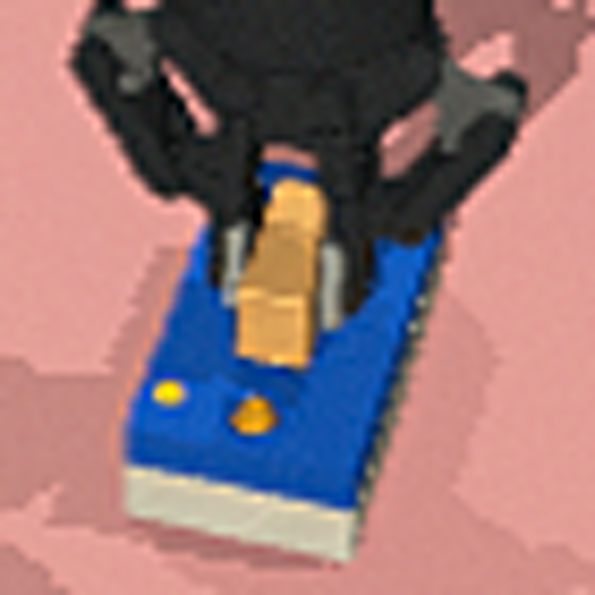

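Side view: the cover is flush on the mould, with the large dowel showing through the large hole at zoom (253,413) and the dots on the same side. The wrist reads a steady 15–16 N upward plus about 2 N of cover weight, nothing is moving and the grip is 21 mm on the handle. Handing in.

```bash
python3 - <<'E'
from h import *
print(bot.job_done()); o=readout.observe(); print(o['clock'],o['tcp_pos'].round(4),o['wrist_force'].round(1),o['width'])
E
```

```text
the job is handed in; nothing more can be done
None
the job is handed in; nothing more can be done
```

I put the rightmost pale shell disc in the pocket and let it go. I then fitted the blue upper half onto the dowels and handed in at about 18 s while still gripping the handle and pressing down. The hand-in gives no verdict, so the result rests on the checks below.

- **Shell:** after release, the side view showed it level in the pocket. Its spot measured (0.499, 0.041) m, against about (0.4985, 0.0405) m for the mould centre in the same camera. The closed cover then hid it, so I did not see it again.
- **Upper half:** it sits flush, with contact at TCP z = 44.3 mm against the 44.4 mm expected. The large dowel shows through the large hole, and the yellow dots are on the same side, within 0.7 mm of each other.
- **Press and grip:** the wrist force held at 15–16 N upward, plus about 2 N of cover weight, so roughly 17 N on the mould. The handle was gripped at 21 mm and the pose was steady.

**Disagreements:**
- The two cameras differed by about 1.5 mm in x, which I corrected from where the gripped disc sat between the jaws.
- The gripper read 30 mm on the 34 mm disc.
- The final press carries a sideways force of about 7 N in x.

I did not re-measure the dark disc or the bystanders. No move touched or came near them.

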